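# Switch on the power strip under the lift-and-slide trench cover

## Robot

A 6-joint arm with a two-finger parallel gripper is mounted at the origin on a cart in front of the work surface, level with it; the furniture and walls round the work are solid. World frame = base frame: x ahead of the robot, y to its left, z up, the work surface at z = 0. Lengths are in m, angles in rad, forces in N, time in s.
With the tool pointing down it reaches from about 0.35 to 0.775 m from the base axis. Payload 5.5 kg.
Tool frame: the origin (TCP) lies between the finger pads; the fingertips stand env.nose_length ahead of it and the grasp point (between the pads) lies 8 mm behind it (env.nose_length is the distance from the TCP to the fingertips, in m); z points along the fingers, y is the direction in which the jaws open and shut (so a half turn about z gives the same grasp; the last joint's range is limited). The gripper opens to 85 mm and grips with 20 to 120 N. Pads are 22 mm wide; open, the fingers measure 114 mm over their backs; the gripper's body (76 mm by 85 mm) begins 54 mm behind the grasp point. The pads swing forward as they close: fully open they stand 13 mm farther back than shut.
Start: joints at [1.053, 0.313, 0.046, 1.304, 0, 1.431], TCP at [0.212, 0.534, 0.242] pointing down, gripper open.
Joint ranges: [-2.76, 2.76], [-0.86, 1.69], [-1.03, 1.26], [-2.2, 2.34], [-1.47, 1.5], [-3.14, 3.14]. Speed limits (rad/s): [2.57, 2.57, 3.14, 3.14, 3.14, 3.14].

## Interface

Orientations are given as a unit quaternion [w, x, y, z].
In Python, from workcell import env gives the robot as it stands. The module is installed in compiled form; this text tells all that it offers.
- The arm moves only by the shell command python3 -m creep 'ROWS' [FORCE]. ROWS is a JSON object of lists of equal length, an entry for each row: "hand": the finger opening in mm, from 0 to 85.4; "delta_pos": the shift along the tool's x, y, z scaled (see below), a list of three; "turn": the turn about the tool's z scaled (see below). In form: {"hand": [hand, ...], "delta_pos": [[dx, dy, dz], ...], "turn": [turn, ...]}. A call has exactly 5 rows; each row shifts and turns the commanded pose from where the row before left it, along the tool's axes as they then stand; what a row does not reach is not made up. The controller multiplies each number of a shift by 0.8 m and each number of a turn by 5 degrees. A row lasts 1/12 s, in which the tool goes at most 41.7 mm and 7.16 degrees, less where a joint would pass 70% of its speed; a pose out of reach is approached as far as the arm can. A call with a number of a shift or a turn outside -1 to 1 is refused whole. A call with a gripper value outside its range is refused whole. The fingers move at their own pace and stop on an object; FORCE is the grip in N (left out, the last holds). Time passes only in rows, so rows that do not move let the fingers close, or fill a call up. It gives the time, the measured TCP pose, the force and the opening at its end, in the units of the state.
- env.get_state(): the state, without advancing time (a new reading comes with each control period).
- env.read_camera(name): name is "scene" or "top"; returns a dict with "pixels" (384x512x3 uint8, red, green, blue), "depth" (384x512 float32, m along the optical axis (not along the pixel's ray), 0 where there is no reading), "fx", "fy", "cx", "cy" (pixels), "D" ([k1, k2, p1, p2, k3] as OpenCV has them; the pictures are not rectified), "origin" and "orientation" of the camera in the world. Camera axes: x right, y down, z forward; pixel columns grow to the right and rows downward; lengths in m; the calibration is good to about 2 mm. A picture is of the moment at which its call begins.
- env.hand_in(): hands the job in, once; it reports no verdict.
Trained networks look in the newest picture that a camera, given by its name, has taken for a name from the list of things; names that differ only in an ending like _2 or _b are one class to them, and where a whole thing is asked for, a point or a joint stands for the part that bears it (a point fixed in the world has none). Each returns a list of dicts, best first, with "score" (0 to 1); they miss things now and then, are a little off and sometimes report something else, mostly with a low value. They report only what shows in the picture. A call takes as long as a camera call.
- env.find_in(camera, target): "location" ([row, column] in pixels, amid what is visible of it).
- env.pinpoint(camera, target): "location" ([row, column] in pixels: a listed point, or the origin of a listed thing).
The state is a dict: "clock": time; "joint_pos": joint angles; "qvel": joint speeds; "tau": joint torques, N m; "tcp_pos": TCP position; "orientation": TCP orientation; "wrist_force": force on the tool from outside, world axes, zero at the start; "ft_torque": the same for the moment, N m; "finger_gap": finger opening in m.
Only numpy, scipy, OpenCV 4.12 (cv2) and the standard library are available. Lean on these libraries where they do the work, as an engineer would, in place of code of your own. Each camera call takes 0.05 s, during which the arm holds its last target.

## Task

The charger is dead because the power strip in the bench's cable trench is switched off. Lift the trench cover by its handle out of its recess, slide it along its channels until the strip is uncovered, and switch the strip on by pressing the raised half of its red rocker fully down. Then slide the cover back and let it down flush into its recess to keep swarf out, leaving the tools round about where they lie.

Things in the scene. Friction and masses are not known exactly. Their poses are not given: they have to be found in the camera images.
- trench: Cable trench: grey steel box fixed to the bench, 251 mm along its x, 274 mm along its y, deck 88 mm above the bench. Origin on the bench under the box's middle. Its x axis is the way the cover slides to open, y runs along the power strip, z up; all trench coordinates below are in this frame.
- recess (a point): Centre of the ledge on which the cover sits when shut (x -63, y 0, z 80 mm in the trench frame). The recess is 8 mm deep, 116 mm wide (x -121 to -5), so the plate has 4 mm of play either way along x. Under it is an open well, x -113 to -13, y -118 to 118 mm, with the power strip on its floor.
- parking_deck (a point): Centre of the level deck where the open cover is parked, on the deck's surface (x 56, y 0, z 88 mm in the trench frame); it runs from x -5 to 118 mm. Stop bars across both ends of the travel have inner faces at x -121 and 118 mm and tops at z 100 mm.
- channel (a point): Deck-level point of one of the two aluminium C-channels that hold the cover captive (y 131 mm in the trench frame; the other is at y -131). They run along x. Their lips are 18 mm above the deck (tops at z 109 mm) and reach 5 mm over the plate's ends: the plate must rise over 8 mm to slide and can rise 18 mm from its seat; 3 mm side play.
- cover_grip (a point): Centre of the bar of the cover's handle, axes as the trench's. Cover: loose aluminium plate 108 (x) x 256 (y) x 8 mm, 0.3 to 0.6 kg. The dark bar runs along y, 10 mm wide, 16 mm high, 78 mm free between its legs, 28 mm clear under it; centre 36 mm above the plate's top. In the trench frame: seated x -63, y 0, z 124; parked at the far stop x 64, z 132 mm.
- rocker_edge (a point): Middle of the outer top edge of the red rocker's raised half; moves with it. Off: x -60, y 62, z 50 mm in the trench frame; fully on 4 mm lower. Rocker 24 mm along x, 12 along y; pivot 11 mm to -x of this edge. Press only on the +x side of the pivot: a broad tip laid over the pivot stalls it half-way. Housing round it is level at z 45 mm. Turns with 2 to 6 N.
- strip_switch (a joint): Rocker of the power strip, rad: 0 is off (the half towards the trench's +x is raised), 0.35 is fully on (that half down). It stays where it is left.
- pliers: Bystander: combination pliers with red handles, 191 x 54 x 12 mm, lying on the bench beside the trench; origin at the centre of the underside.
- sanding_block: Bystander: cork sanding block, 58 x 95 x 27 mm; origin at the centre of the underside.

How it is judged:
On the way, in this order (a step that is already met when the one before it is completed fails the run):
1. the cover has been lifted out of its recess and slid along the channels until the strip is uncovered (x of cover_grip in the frame of trench above 0.02 m), for 0.2 s.
2. the strip's rocker is switched on (value of joint strip_switch above 0.27 rad), for 0.2 s.
At the end, for the whole second after the job is handed in: The strip's rocker is on (over 0.27 of 0.35 rad) and the cover lies level (within 0.03 rad) in its recess, within 6 mm of its seated place and 2.5 mm of flush (value of joint strip_switch above 0.27 rad and x of cover_grip in the frame of trench between -0.069 and -0.057 m and y of cover_grip in the frame of trench between -0.006 and 0.006 m and z of cover_grip in the frame of trench between 0.121 and 0.1265 m and angle between cover_grip's own z axis and vertical below 0.03 rad); the robot touches nothing.
It fails at once if the pliers is moved more than 30 mm (distance of pliers from where it was at the start of the episode above 0.03 m).
It fails at once if the sanding block is moved more than 30 mm (distance of sanding_block from where it was at the start of the episode above 0.03 m).
It also fails if it takes over 51 s, if anything falls off the work surface, if the arm or the gripper's body presses on something with over 40 N, if the wrist force passes 120 N, or if a joint passes its speed limit or range.

## Working session

There is one attempt and no reset: what is moved stays moved. The work goes in short steps, Python scripts to look and compute and a shell command to move; the robot and the scene stay as the last step left them, time stands still between calls to the robot, and variables do not carry over. Pictures are saved under pics/ and viewed, and the job is handed in when it is done.

```bash
mkdir -p pics; cat > h.py <<'E'
import numpy as np, cv2
from scipy.spatial.transform import Rotation as R
from workcell import env
def rot(q): return R.from_quat([q[1],q[2],q[3],q[0]]).as_matrix()
def shot(name,fn=None):
    c=env.read_camera(name)
    if fn: cv2.imwrite('pics/'+fn,c['pixels'][:,:,::-1])
    return c
def ray(c,rc):
    K=np.array([[c['fx'],0,c['cx']],[0,c['fy'],c['cy']],[0,0,1]])
    p=cv2.undistortPoints(np.array([[[rc[1],rc[0]]]],float),K,np.array(c['D'],float))[0,0]
    return rot(c['orientation'])@np.array([p[0],p[1],1.]),np.array(c['origin'])
def atz(c,rc,z):
    d,o=ray(c,rc); return o+d*(z-o[2])/d[2]
def atd(c,rc):
    d,o=ray(c,rc); r,q=int(round(rc[0])),int(round(rc[1]))
    w=c['depth'][max(r-1,0):r+2,max(q-1,0):q+2]; w=w[w>0]
    return o+d*np.median(w) if w.size else None
E
python3 - <<'E'
from h import *
np.set_printoptions(precision=4,suppress=True)
s=env.get_state(); print({k:np.round(v,4) for k,v in s.items()},env.nose_length)
Z=dict(trench=0,recess=.08,parking_deck=.088,channel=.088,cover_grip=.124,rocker_edge=.05,pliers=0,sanding_block=0)
for n in ['top','scene']:
    c=shot(n,n+'0.png'); print(n,c['origin'],c['orientation'],c['fx'])
    for t in Z:
        for r in env.pinpoint(n,t)[:3]:
            print(t,round(r['score'],2),np.round(r['location'],1),atz(c,r['location'],Z[t]))
E
```

```text
{'clock': np.float64(0.0), 'joint_pos': array([ 1.0534,  0.314 ,  0.045 ,  1.3036, -0.    ,  1.4312]), 'qvel': array([ 0.0001, -0.0007,  0.0001,  0.0009,  0.0014,  0.0001]), 'tau': array([ -0.0013, -48.0624,  29.8535,   0.0193,  -0.0001,   0.    ]), 'tcp_pos': array([0.2119, 0.534 , 0.2414]), 'orientation': array([-0.0003,  0.1878,  0.9822, -0.0009]), 'wrist_force': array([ 0.6906, -0.198 ,  0.4659]), 'ft_torque': array([-0.016 , -0.0675, -0.0194]), 'finger_gap': np.float64(0.0855)} 0.011
top [ 0.4134 -0.3442  1.0589] [-0.0161  0.7145 -0.6992  0.0189] 361.15117618012624
trench 0.81 [185.1 208.4] [ 0.4984 -0.2035  0.    ]
parking_deck 0.81 [171.4 225.9] [ 0.5295 -0.2613  0.088 ]
channel 0.82 [142.6 181.6] [ 0.6051 -0.1394  0.088 ]
cover_grip 0.81 [189.4 182.1] [ 0.4758 -0.1522  0.124 ]
rocker_edge 0.6 [142.1 182.6] [ 0.6141 -0.1342  0.05  ]
pliers 0.74 [251.4 233.6] [ 0.3064 -0.2823  0.    ]
sanding_block 0.61 [219.8 334.8] [ 0.4047 -0.5762  0.    ]
scene [0.1052 0.2398 0.604 ] [ 0.1156 -0.2426  0.8582 -0.4373] 389.10798887650884
parking_deck 0.83 [205.8 193.2] [ 0.53   -0.2562  0.088 ]
channel 0.76 [220.  130.1] [ 0.6103 -0.1508  0.088 ]
cover_grip 0.67 [233.7 185.8] [ 0.4623 -0.1501  0.124 ]
pliers 0.79 [270.1 289. ] [ 0.3062 -0.2763  0.    ]
sanding_block 0.61 [182.3 303.1] [ 0.4133 -0.5801  0.    ]
```

View pics/top0.png

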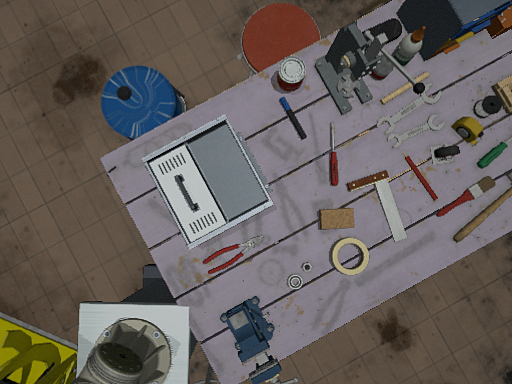

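View pics/scene0.png

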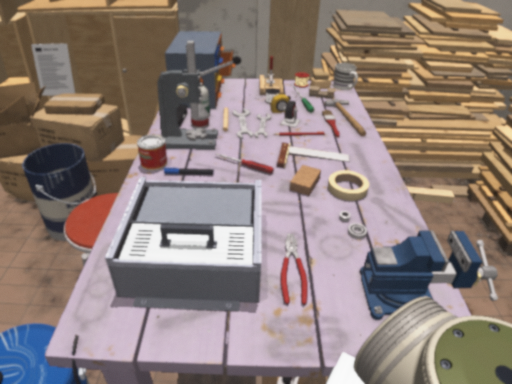

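```bash
cat >> h.py <<'E'
def cloud(c):
    K=np.array([[c['fx'],0,c['cx']],[0,c['fy'],c['cy']],[0,0,1]])
    v,u=np.mgrid[0:384,0:512]
    p=cv2.undistortPoints(np.stack([u,v],-1).reshape(-1,1,2).astype(float),K,np.array(c['D'],float))[:,0]
    d=c['depth'].reshape(-1)
    P=np.c_[p,np.ones(len(p))]*d[:,None]@rot(c['orientation']).T+np.array(c['origin'])
    P[d<=0]=np.nan
    return P.reshape(384,512,3)
E
python3 - <<'E'
from h import *
np.set_printoptions(precision=4,suppress=True)
for n in ['top','scene']:
    c=shot(n); P=cloud(c)
    near=np.hypot(P[...,0]-.50,P[...,1]+.205)<.2
    z=P[...,2]
    m=near&(z>.07)&(z<.15)
    lab,L,st,_=cv2.connectedComponentsWithStats(m.astype(np.uint8))
    k=1+np.argmax(st[1:,4]); Q=P[L==k]
    print(n,len(Q),cv2.minAreaRect((Q[:,:2]*1000).astype(np.float32)), 'z hist',np.histogram(Q[:,2],bins=np.arange(.07,.152,.004)))
    h=near&(z>.118)&(z<.15); H=P[h]
    print('handle',len(H),cv2.minAreaRect((H[:,:2]*1000).astype(np.float32)),np.median(H,0), H.mean(0))
    cv2.imwrite(f'pics/{n}_crop.png',cv2.resize(c['pixels'][100:310,100:310,::-1],None,fx=2.8,fy=2.8,interpolation=cv2.INTER_CUBIC))
E
```

```text
top 9719 ((500.654052734375, -213.90231323242188), (274.1339416503906, 251.22206115722656), 29.553232192993164) z hist (array([   1,   32,  179, 1151, 5756,  943,  109,  310,   94,  719,  253,
          4,    8,    7,   32,  110,   11,    0,    0,    0]), array([0.07 , 0.074, 0.078, 0.082, 0.086, 0.09 , 0.094, 0.098, 0.102,
       0.106, 0.11 , 0.114, 0.118, 0.122, 0.126, 0.13 , 0.134, 0.138,
       0.142, 0.146, 0.15 ]))
handle 168 ((469.2989196777344, -159.44110107421875), (97.36913299560547, 10.137832641601562), 29.384828567504883) [ 0.4692 -0.1598  0.1311] [ 0.4687 -0.1603  0.1305]
scene 13371 ((500.0242919921875, -213.0677490234375), (275.3095703125, 254.09774780273438), 29.464025497436523) z hist (array([ 228,  228,  252,  620, 8541,  609,  414,  703,   44, 1088,  150,
         30,   95,   77,   93,  199,    0,    0,    0,    0]), array([0.07 , 0.074, 0.078, 0.082, 0.086, 0.09 , 0.094, 0.098, 0.102,
       0.106, 0.11 , 0.114, 0.118, 0.122, 0.126, 0.13 , 0.134, 0.138,
       0.142, 0.146, 0.15 ]))
handle 464 ((467.8228759765625, -158.88235473632812), (96.5206527709961, 12.04556941986084), 29.471288681030273) [ 0.4658 -0.1574  0.129 ] [ 0.4658 -0.1571  0.1273]
```

View pics/top_crop.png

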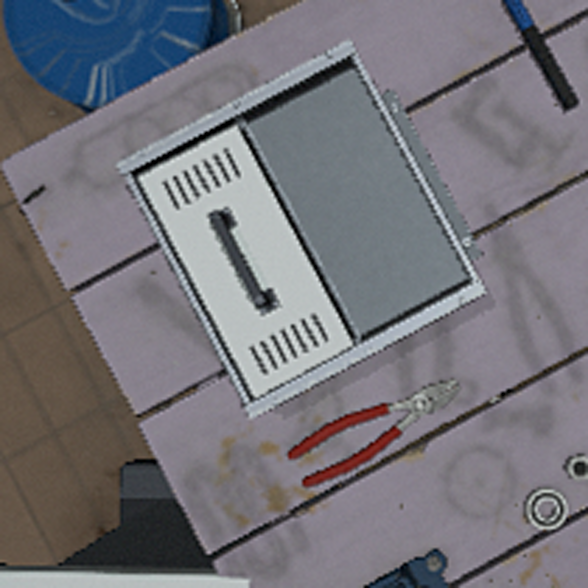

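The top crop shows the trench squarely on, with the cover at the left, its dark handle from (220,215) to (268,302), and the pliers beside it at (370,440). The depth rectangle came out at 274 x 251 mm, so the trench fit is solid. I'll turn the tool to suit the handle first.

```bash
python3 -m creep '{"hand":[40,40,40,40,40],"delta_pos":[[0,0,0],[0,0,0],[0,0,0],[0,0,0],[0,0,0]],"turn":[-1,-1,-1,-1,-1]}' 40
python3 -m creep '{"hand":[40,40,40,40,40],"delta_pos":[[0,0,0],[0,0,0],[0,0,0],[0,0,0],[0,0,0]],"turn":[-1,-1,-1,-1,-1]}'
cat > w.py <<'E'
# usage: w.py x y z (trench mm for TCP) [yawdeg of tool y]
from h import *
import sys
np.set_printoptions(precision=4,suppress=True)
T=np.array([.5005,-.2137,0]);a=np.radians(-60.5)
B=np.array([[np.cos(a),-np.sin(a),0],[np.sin(a),np.cos(a),0],[0,0,1]])
s=env.get_state();Rm=rot(s['orientation']);p=np.array(s['tcp_pos'])
print('t',round(float(s['clock']),2),'tcp trench mm',B.T@(p-T)*1000,'yawY',np.degrees(np.arctan2(Rm[1,1],Rm[0,1])).round(2),'tilt',np.degrees(np.arccos(-Rm[2,2])).round(2),'F(trench)',B.T@np.array(s['wrist_force']),'gap',round(float(s['finger_gap'])*1000,1),'q',np.round(s['joint_pos'],2))
if len(sys.argv)>3:
    g=T+B@(np.array(list(map(float,sys.argv[1:4])))/1000)
    d=Rm.T@(g-p); print('world goal',g,'tool d mm',d*1000,'units',d/.8)
E
python3 w.py -63 0 180
```

```text
clock: 1.42
tcp_pos: [0.2121, 0.5345, 0.2423]
orientation: [0.0, -0.031, 1.0, 0.0]
wrist_force: [0.7, 0.6, 1.1]
finger_gap: 0.0399
clock: 1.83
tcp_pos: [0.2122, 0.5345, 0.2423]
orientation: [0.0, -0.247, 0.969, 0.0]
wrist_force: [-0.1, -0.3, -0.1]
finger_gap: 0.0399
t 1.83 tcp trench mm [-793.1778  117.4652  242.3116] yawY 118.6 tilt 0.01 F(trench) [ 0.2117 -0.2001 -0.1359] gap 39.9 q [ 1.05  0.31  0.05  1.3  -0.    0.55]
world goal [ 0.4695 -0.1589  0.18  ] tool d mm [ 105.9841 -731.9365   62.2637] units [ 0.1325 -0.9149  0.0778]
```

```bash
python3 -m creep '{"hand":[40,40,40,40,40],"delta_pos":[[0,0,0],[0.006,-0.02,0.002],[0.006,-0.03,0.002],[0.006,-0.04,0.002],[0.006,-0.04,0.002]],"turn":[-0.18,0,0,0,0]}'
python3 -m creep '{"hand":[40,40,40,40,40],"delta_pos":[[0.006,-0.04,0.002],[0.006,-0.04,0.002],[0.006,-0.04,0.002],[0.006,-0.04,0.002],[0.006,-0.04,0.002]],"turn":[0,0,0,0,0]}'
python3 -m creep '{"hand":[40,40,40,40,40],"delta_pos":[[0.006,-0.04,0.002],[0.006,-0.04,0.002],[0.006,-0.04,0.002],[0.006,-0.04,0.002],[0.006,-0.04,0.002]],"turn":[0,0,0,0,0]}'
python3 -m creep '{"hand":[40,40,40,40,40],"delta_pos":[[0.006,-0.04,0.003],[0.006,-0.04,0.003],[0.006,-0.04,0.003],[0.006,-0.04,0.003],[0.006,-0.03,0.003]],"turn":[0,0,0,0,0]}'
python3 w.py -63 0 180
```

```text
clock: 2.25
tcp_pos: [0.2461, 0.4336, 0.2357]
orientation: [0.0, -0.252, 0.968, -0.0]
wrist_force: [1.1, 0.1, -0.9]
finger_gap: 0.0401
clock: 2.67
tcp_pos: [0.3037, 0.2817, 0.228]
orientation: [0.0, -0.252, 0.968, 0.0]
wrist_force: [1.1, 0.2, -0.9]
finger_gap: 0.0403
clock: 3.08
tcp_pos: [0.361, 0.1303, 0.2201]
orientation: [0.001, -0.252, 0.968, -0.0]
wrist_force: [0.8, 0.0, -0.3]
finger_gap: 0.04
clock: 3.5
tcp_pos: [0.415, -0.015, 0.2081]
orientation: [0.001, -0.251, 0.968, -0.0]
wrist_force: [0.3, 0.3, 0.6]
finger_gap: 0.0402
t 3.5 tcp trench mm [-215.0742   23.4317  208.0642] yawY 119.06 tilt 0.09 F(trench) [-0.081   0.3948  0.5965] gap 40.2 q [-0.23  0.02 -0.4   1.16 -0.   -0.74]
world goal [ 0.4695 -0.1589  0.18  ] tool d mm [  22.2805 -152.2181   28.2214] units [ 0.0279 -0.1903  0.0353]
```

```bash
python3 -m creep '{"hand":[40,40,40,40,40],"delta_pos":[[0.006,-0.04,0.005],[0.006,-0.04,0.007],[0.006,-0.04,0.007],[0.006,-0.03,0.007],[0.004,-0.022,0.007]],"turn":[0,0,0,0,0]}'
python3 -m creep '{"hand":[40,40,40,40,40],"delta_pos":[[0,-0.014,0.002],[0,0,0],[0,0,0],[0,0,0],[0,0,0]],"turn":[0,0,0,0,0]}'
python3 w.py -63 0 116
```

```text
clock: 3.92
tcp_pos: [0.4625, -0.1461, 0.1813]
orientation: [0.0, -0.251, 0.968, -0.0]
wrist_force: [-0.6, -0.1, 0.2]
finger_gap: 0.0395
clock: 4.33
tcp_pos: [0.467, -0.1523, 0.1803]
orientation: [0.0, -0.253, 0.967, 0.0]
wrist_force: [-0.4, 0.4, 0.6]
finger_gap: 0.0401
t 4.33 tcp trench mm [-69.9828   1.0864 180.3148] yawY 119.32 tilt 0.02 F(trench) [-0.5602 -0.1923  0.6316] gap 40.1 q [-0.48  0.18 -0.28  1.11  0.   -0.99]
world goal [ 0.4695 -0.1589  0.116 ] tool d mm [ 1.0855 -6.989  64.3142] units [ 0.0014 -0.0087  0.0804]
```

```bash
python3 -m creep '{"hand":[40,40,40,40,40],"delta_pos":[[0.0014,-0.0087,0],[0,0,0.016],[0,0,0.02],[0,0,0.02],[0,0,0.016]],"turn":[0,0,0,0,0]}'
python3 -m creep '{"hand":[40,40,40,40,40],"delta_pos":[[0,0,0.008],[0,0,0],[0,0,0],[0,0,0],[0,0,0]],"turn":[0,0,0,0,0]}'
python3 w.py -63 0 116; python3 - <<'E'
from h import *
for n in ['top','scene']:
    c=shot(n); cv2.imwrite(f'pics/{n}_g.png',cv2.resize(c['pixels'][120:300,100:300,::-1],None,fx=3,fy=3,interpolation=cv2.INTER_CUBIC))
E
```

```text
clock: 4.75
tcp_pos: [0.4696, -0.1597, 0.1217]
orientation: [0.0, -0.253, 0.967, -0.0]
wrist_force: [0.2, -0.3, 0.4]
finger_gap: 0.04
clock: 5.17
tcp_pos: [0.4704, -0.1603, 0.1169]
orientation: [0.001, -0.253, 0.968, -0.001]
wrist_force: [0.3, -0.3, -0.0]
finger_gap: 0.0401
t 5.17 tcp trench mm [-61.3014   0.0591 116.9117] yawY 119.27 tilt 0.11 F(trench) [ 0.4013  0.0738 -0.0067] gap 40.1 q [-0.49  0.24 -0.37  0.96  0.   -1.  ]
world goal [ 0.4695 -0.1589  0.116 ] tool d mm [0.067  1.6997 0.909 ] units [0.0001 0.0021 0.0011]
```

View pics/scene_g.png

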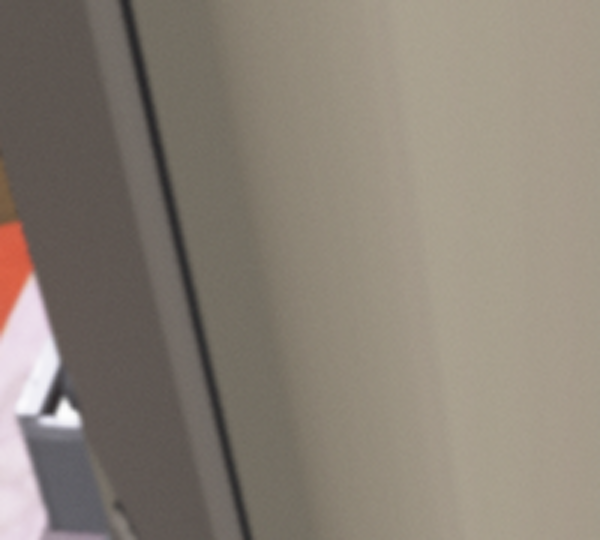

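The arm hides the trench in the scene view, so I'll close on the handle and judge by the finger gap.

```bash
python3 -m creep '{"hand":[40,5,0,0,0],"delta_pos":[[0,0.0021,0.001],[0,0,0],[0,0,0],[0,0,0],[0,0,0]],"turn":[-0.03,0,0,0,0]}' 60
python3 -m creep '{"hand":[0,0,0,0,0],"delta_pos":[[0,0,0],[0,0,0],[0,0,0],[0,0,0],[0,0,0]],"turn":[0,0,0,0,0]}'
python3 w.py -63 0 128
```

```text
clock: 5.68
tcp_pos: [0.4689, -0.1586, 0.1153]
orientation: [0.0, -0.254, 0.967, -0.0]
wrist_force: [-1.4, 0.2, 1.2]
finger_gap: 0.0086
clock: 6.1
tcp_pos: [0.4689, -0.1586, 0.1153]
orientation: [0.0, -0.254, 0.967, -0.0]
wrist_force: [-1.3, -0.4, 3.8]
finger_gap: 0.0089
t 6.1 tcp trench mm [-63.4915  -0.3642 115.2717] yawY 119.4 tilt 0.02 F(trench) [-0.3021 -1.3406  3.7962] gap 8.9 q [-0.49  0.24 -0.38  0.95  0.   -1.  ]
world goal [ 0.4695 -0.1589  0.128 ] tool d mm [ -0.3674  -0.4944 -12.7281] units [-0.0005 -0.0006 -0.0159]
```

```bash
python3 -m creep '{"hand":[0,0,0,0,0],"delta_pos":[[0,0,-0.004],[0,0,-0.004],[0,0,-0.004],[0,0,-0.004],[0,0,0]],"turn":[0,0,0,0,0]}'
python3 w.py -60 0 128
python3 -m creep '{"hand":[0,0,0,0,0],"delta_pos":[[0,0,0],[0,-0.005,0],[0,-0.005,0],[0,0,0],[0,0,0]],"turn":[0,0,0,0,0]}'
python3 w.py 60 0 128
```

```text
clock: 6.52
tcp_pos: [0.469, -0.1586, 0.1282]
orientation: [0.0, -0.254, 0.967, -0.0]
wrist_force: [-0.8, 0.4, -5.1]
finger_gap: 0.009
t 6.52 tcp trench mm [-63.5228  -0.2947 128.2328] yawY 119.41 tilt 0.02 F(trench) [-0.7288 -0.5245 -5.11  ] gap 9.0 q [-0.49  0.23 -0.36  0.98  0.   -1.  ]
world goal [ 0.471  -0.1615  0.128 ] tool d mm [-0.3004 -3.5223  0.2333] units [-0.0004 -0.0044  0.0003]
clock: 6.93
tcp_pos: [0.4729, -0.1658, 0.1277]
orientation: [0.0, -0.254, 0.967, 0.0]
wrist_force: [-0.2, 0.4, -5.1]
finger_gap: 0.009
t 6.93 tcp trench mm [-55.2262  -0.4325 127.7396] yawY 119.38 tilt 0.01 F(trench) [-0.4128  0.0329 -5.1239] gap 9.0 q [-0.5   0.24 -0.35  0.99  0.   -1.01]
world goal [ 0.53   -0.2659  0.128 ] tool d mm [  -0.6749 -115.225    -0.2735] units [-0.0008 -0.144  -0.0003]
```

The load reads 5 N and the cover is free and moving past its 4 mm play. Now I slide it.

```bash
python3 -m creep '{"hand":[0,0,0,0,0],"delta_pos":[[0,-0.008,0],[0,-0.016,0],[0,-0.02,0],[0,-0.02,0],[0,-0.02,0]],"turn":[0,0,0,0,0]}'
python3 w.py 60 0 128
python3 -m creep '{"hand":[0,0,0,0,0],"delta_pos":[[0,-0.02,0],[0,-0.02,0],[0,-0.012,0],[0,-0.006,0],[0,0,0]],"turn":[0,0,0,0,0]}'
python3 w.py 60 0 124
```

```text
clock: 7.35
tcp_pos: [0.5067, -0.2257, 0.1279]
orientation: [0.0, -0.254, 0.967, -0.0]
wrist_force: [0.9, -0.3, -5.7]
finger_gap: 0.0088
t 7.35 tcp trench mm [ 13.5584  -0.5017 127.9112] yawY 119.4 tilt 0.06 F(trench) [ 0.6716  0.6543 -5.6833] gap 8.8 q [-0.56  0.33 -0.21  1.02 -0.   -1.08]
world goal [ 0.53   -0.2659  0.128 ] tool d mm [ -0.5844 -46.4407  -0.0453] units [-0.0007 -0.0581 -0.0001]
clock: 7.77
tcp_pos: [0.529, -0.2658, 0.1275]
orientation: [0.0, -0.253, 0.967, -0.0]
wrist_force: [1.2, -0.7, -5.3]
finger_gap: 0.0088
t 7.77 tcp trench mm [ 59.3532  -0.8233 127.5408] yawY 119.34 tilt 0.01 F(trench) [ 1.1562  0.6978 -5.2523] gap 8.8 q [-0.6   0.4  -0.11  1.06  0.   -1.11]
world goal [ 0.53   -0.2659  0.124 ] tool d mm [-0.8246 -0.6437  3.541 ] units [-0.001  -0.0008  0.0044]
```

```bash
python3 -m creep '{"hand":[0,0,0,0,0],"delta_pos":[[0,0,0.0025],[0,0,0.0025],[0,0,0],[0,0,0],[0,0,0]],"turn":[0,0,0,0,0]}'
python3 w.py 60 0 124
python3 -m creep '{"hand":[40,40,40,40,40],"delta_pos":[[0,0,0],[0,0,0],[0,0,0],[0,0,0],[0,0,0]],"turn":[0,0,0,0,0]}'
python3 -m creep '{"hand":[40,40,40,40,40],"delta_pos":[[0,0,-0.015],[0,0,-0.03],[0,0,-0.03],[0,0,-0.02],[0,0,0]],"turn":[0,0,0,0,0]}'
python3 w.py -53 62 180
```

```text
clock: 8.18
tcp_pos: [0.5283, -0.2639, 0.1239]
orientation: [-0.0, -0.254, 0.967, 0.0]
wrist_force: [-0.1, 0.4, -5.3]
finger_gap: 0.0092
t 8.18 tcp trench mm [ 57.3601  -0.5351 123.9108] yawY 119.44 tilt 0.02 F(trench) [-0.4168  0.0707 -5.316 ] gap 9.2 q [-0.6   0.4  -0.12  1.05  0.   -1.11]
world goal [ 0.53   -0.2659  0.124 ] tool d mm [-0.538  -2.6393 -0.0902] units [-0.0007 -0.0033 -0.0001]
clock: 8.6
tcp_pos: [0.5288, -0.2647, 0.1244]
orientation: [0.0, -0.254, 0.967, -0.0]
wrist_force: [-0.0, 0.4, -0.1]
finger_gap: 0.0399
clock: 9.02
tcp_pos: [0.5304, -0.2658, 0.2042]
orientation: [0.002, -0.254, 0.967, -0.003]
wrist_force: [0.3, -0.3, 0.6]
finger_gap: 0.0404
t 9.02 tcp trench mm [ 60.0402   0.3818 204.2029] yawY 119.4 tilt 0.41 F(trench) [0.4196 0.0648 0.5609] gap 40.4 q [-0.6   0.36  0.01  1.22  0.   -1.11]
world goal [ 0.5284 -0.137   0.18  ] tool d mm [-61.3492 113.2974  23.6781] units [-0.0767  0.1416  0.0296]
```

```bash
python3 -m creep '{"hand":[0,0,0,0,0],"delta_pos":[[0,0,0],[0,0,0],[0,0,0],[0,0,0],[0,0,0]],"turn":[1,1,1,1,1]}' 40
python3 -m creep '{"hand":[0,0,0,0,0],"delta_pos":[[0,0,0],[0,0,0],[0,0,0],[0,0,0],[0,0,0]],"turn":[1,1,1,1,1]}'
python3 -m creep '{"hand":[0,0,0,0,0],"delta_pos":[[0,0,0],[0,0,0],[0,0,0],[0,0,0],[0,0,0]],"turn":[1,1,1,1,1]}'
python3 -m creep '{"hand":[0,0,0,0,0],"delta_pos":[[0,0,0],[0,0,0],[0,0,0],[0,0,0],[0,0,0]],"turn":[1,1,1,0,0]}'
python3 w.py -53 62 180; python3 - <<'E'
from w import *
for n,z in [('top',.05),('scene',.05)]:
    c=shot(n); cv2.imwrite(f'pics/{n}_u.png',cv2.resize(c['pixels'][100:310,80:300,::-1],None,fx=2.7,fy=2.7,interpolation=cv2.INTER_CUBIC))
    for t,z in [('rocker_edge',.05),('cover_grip',.132)]:
        for r in env.pinpoint(n,t)[:2]: print(n,t,r['score'],r['location'],B.T@(atz(c,r['location'],z)-T)*1000)
E
```

```text
clock: 9.43
tcp_pos: [0.5282, -0.2643, 0.1989]
orientation: [-0.0, -0.036, 0.999, 0.0]
wrist_force: [-0.2, -1.0, -0.3]
finger_gap: -0.0001
clock: 9.85
tcp_pos: [0.5282, -0.2643, 0.1988]
orientation: [-0.001, 0.181, 0.983, 0.0]
wrist_force: [-0.0, -0.5, 0.7]
finger_gap: 0.0002
clock: 10.27
tcp_pos: [0.5282, -0.2643, 0.1988]
orientation: [-0.001, 0.389, 0.921, 0.0]
wrist_force: [-1.1, -0.0, 0.6]
finger_gap: 0.0001
clock: 10.68
tcp_pos: [0.5283, -0.2643, 0.1991]
orientation: [-0.0, 0.503, 0.864, 0.0]
wrist_force: [0.7, 0.1, 0.3]
finger_gap: -0.0
t 10.68 tcp trench mm [ 57.7396  -0.7834 199.1249] yawY 29.54 tilt 0.06 F(trench) [0.2449 0.7155 0.3149] gap -0.0 q [-0.6   0.36  0.01  1.22  0.    0.46]
world goal [ 0.5284 -0.137   0.18  ] tool d mm [110.6818  62.8606  19.2058] units [0.1384 0.0786 0.024 ]
t 10.68 tcp trench mm [ 57.7396  -0.7834 199.1249] yawY 29.54 tilt 0.06 F(trench) [0.2449 0.7155 0.3149] gap -0.0 q [-0.6   0.36  0.01  1.22  0.    0.46]
top cover_grip 0.8 [170.1, 222.0] [ 49.1032   3.0627 132.    ]
```

View pics/top_u.png

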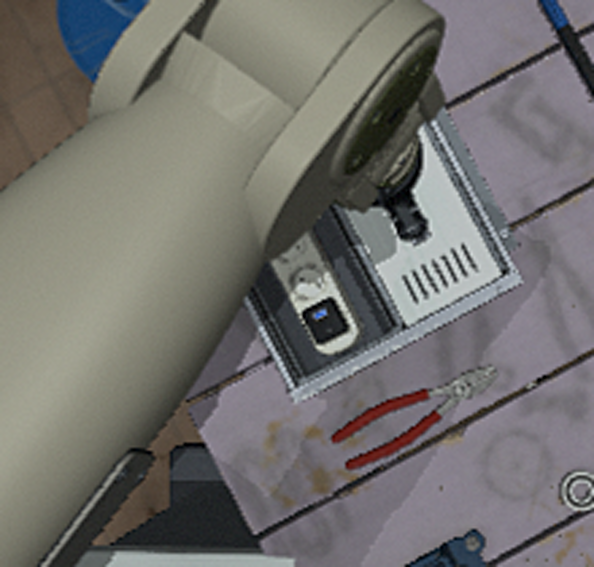

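View pics/scene_u.png

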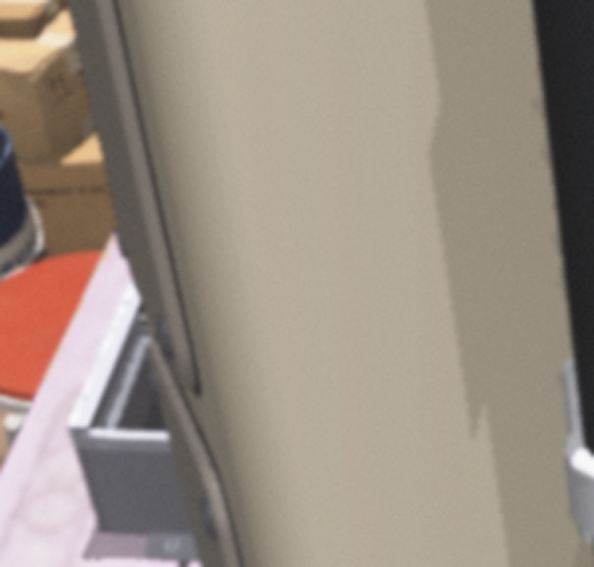

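```bash
python3 -m creep '{"hand":[0,0,0,0,0],"delta_pos":[[0.02,0.01,0],[0.03,0.018,0],[0.035,0.02,0.004],[0.03,0.018,0.01],[0.0234,0.0126,0.01]],"turn":[0,0,0,0,0]}'
python3 -m creep '{"hand":[0,0,0,0,0],"delta_pos":[[0,0,0.02],[0,0,0.03],[0,0,0.02],[0,0,0.01],[0,0,0]],"turn":[0,0,0,0,0]}'
python3 w.py -53 62 68
```

```text
clock: 11.4
tcp_pos: [0.5288, -0.1345, 0.181]
orientation: [0.0, 0.504, 0.864, 0.0]
wrist_force: [-0.2, -0.2, -0.2]
finger_gap: 0.0
clock: 11.82
tcp_pos: [0.5274, -0.1359, 0.1148]
orientation: [-0.002, 0.504, 0.864, -0.0]
wrist_force: [-0.8, -0.1, -0.1]
finger_gap: 0.0
t 11.82 tcp trench mm [-54.4876  61.7396 114.8466] yawY 29.45 tilt 0.22 F(trench) [-0.2891 -0.7711 -0.051 ] gap 0.0 q [-0.4   0.33 -0.25  0.99  0.    0.66]
world goal [ 0.5284 -0.137   0.068 ] tool d mm [-1.6387  0.3632 46.8408] units [-0.002   0.0005  0.0586]
```

```bash
python3 -m creep '{"hand":[0,0,0,0,0],"delta_pos":[[-0.001,0,0.016],[-0.001,0,0.02],[0,0,0.015],[0,0,0.007],[0,0,0]],"turn":[0,0,0,0,0]}'
python3 w.py -53 62 57
python3 -m creep '{"hand":[0,0,0,0,0],"delta_pos":[[0,0,0],[0,0,0],[0,0,0],[0,0,0],[0,0,0]],"turn":[0,0,0,0,0]}'
python3 w.py -53 62 57
```

```text
clock: 12.23
tcp_pos: [0.5293, -0.1383, 0.0699]
orientation: [-0.001, 0.505, 0.863, -0.0]
wrist_force: [-0.4, 0.9, -0.1]
finger_gap: 0.0001
t 12.23 tcp trench mm [-51.4192  62.1894  69.9452] yawY 29.4 tilt 0.07 F(trench) [-0.9709  0.0885 -0.1265] gap 0.1 q [-0.4   0.37 -0.31  0.89  0.    0.66]
world goal [ 0.5284 -0.137   0.057 ] tool d mm [ 1.5666 -0.1839 12.9469] units [ 0.002  -0.0002  0.0162]
clock: 12.65
tcp_pos: [0.5301, -0.1387, 0.0709]
orientation: [0.001, 0.504, 0.863, 0.0]
wrist_force: [-0.1, 0.8, 0.1]
finger_gap: -0.0001
t 12.65 tcp trench mm [-50.743   62.7053  70.8757] yawY 29.41 tilt 0.06 F(trench) [-0.758   0.2617  0.0729] gap -0.1 q [-0.4   0.37 -0.31  0.89  0.    0.66]
world goal [ 0.5284 -0.137   0.057 ] tool d mm [ 2.2662 -0.7189 13.8735] units [ 0.0028 -0.0009  0.0173]
```

```bash
python3 -m creep '{"hand":[0,0,0,0,0],"delta_pos":[[0.002,-0.0003,0],[0,0,0.005],[0,0,0.004],[0,0,0],[0,0,0]],"turn":[0,0,0,0,0]}'
python3 w.py -53 62 57
python3 -m creep '{"hand":[0,0,0,0,0],"delta_pos":[[0,0,0.0015],[0,0,0.0015],[0,0,0],[0,0,0],[0,0,0]],"turn":[0,0,0,0,0]}'
python3 w.py -53 62 57
```

```text
clock: 13.07
tcp_pos: [0.5283, -0.1371, 0.0626]
orientation: [-0.001, 0.504, 0.863, -0.0]
wrist_force: [0.8, -0.8, -1.3]
finger_gap: 0.0
t 13.07 tcp trench mm [-52.986   61.9383  62.5565] yawY 29.4 tilt 0.06 F(trench) [ 1.0668  0.3304 -1.2546] gap 0.0 q [-0.4   0.38 -0.32  0.87  0.    0.66]
world goal [ 0.5284 -0.137   0.057 ] tool d mm [0.009  0.0649 5.5565] units [0.     0.0001 0.0069]
clock: 13.48
tcp_pos: [0.5288, -0.1373, 0.0607]
orientation: [0.0, 0.504, 0.863, 0.0]
wrist_force: [0.2, 0.1, 0.7]
finger_gap: -0.0
t 13.48 tcp trench mm [-52.5919  62.2571  60.7182] yawY 29.41 tilt 0.01 F(trench) [0.019  0.2514 0.6501] gap -0.0 q [-0.4   0.38 -0.33  0.86  0.    0.66]
world goal [ 0.5284 -0.137   0.057 ] tool d mm [ 0.4076 -0.2584  3.7181] units [ 0.0005 -0.0003  0.0046]
```

```bash
python3 -m creep '{"hand":[0,0,0,0,0],"delta_pos":[[0,0,0.0015],[0,0,0.001],[0,0,0],[0,0,0],[0,0,0]],"turn":[0,0,0,0,0]}'
python3 w.py -53 62 57
python3 -m creep '{"hand":[0,0,0,0,0],"delta_pos":[[0,0,0.001],[0,0,0.001],[0,0,0],[0,0,0],[0,0,0]],"turn":[0,0,0,0,0]}'
python3 w.py -53 62 57
```

```text
clock: 13.9
tcp_pos: [0.5292, -0.1376, 0.059]
orientation: [0.001, 0.505, 0.863, 0.0]
wrist_force: [1.4, -1.3, 2.8]
finger_gap: -0.0001
t 13.9 tcp trench mm [-52.1218  62.4643  58.9804] yawY 29.4 tilt 0.06 F(trench) [1.826  0.5294 2.8018] gap -0.1 q [-0.4   0.38 -0.33  0.86 -0.    0.66]
world goal [ 0.5284 -0.137   0.057 ] tool d mm [ 0.8791 -0.4672  1.9794] units [ 0.0011 -0.0006  0.0025]
clock: 14.32
tcp_pos: [0.5293, -0.1375, 0.0573]
orientation: [0.001, 0.505, 0.863, 0.0]
wrist_force: [1.7, -3.0, 4.4]
finger_gap: -0.0
t 14.32 tcp trench mm [-52.1007  62.562   57.313 ] yawY 29.4 tilt 0.07 F(trench) [ 3.4794 -0.0254  4.4412] gap -0.0 q [-0.4   0.39 -0.33  0.85  0.    0.66]
world goal [ 0.5284 -0.137   0.057 ] tool d mm [ 0.8986 -0.5639  0.3117] units [ 0.0011 -0.0007  0.0004]
```

```bash
python3 -m creep '{"hand":[0,0,0,0,0],"delta_pos":[[0,0,0.001],[0,0,0.0005],[0,0,0],[0,0,0],[0,0,0]],"turn":[0,0,0,0,0]}'
python3 w.py -53 62 57
python3 -m creep '{"hand":[0,0,0,0,0],"delta_pos":[[0,0,0.001],[0,0,0],[0,0,0],[0,0,0],[0,0,0]],"turn":[0,0,0,0,0]}'
python3 w.py -53 62 57
```

```text
clock: 14.73
tcp_pos: [0.5294, -0.1376, 0.0571]
orientation: [0.001, 0.504, 0.863, 0.0]
wrist_force: [-0.2, -3.6, 11.0]
finger_gap: 0.0003
t 14.73 tcp trench mm [-51.9993  62.6213  57.0837] yawY 29.4 tilt 0.11 F(trench) [ 3.0717 -1.9732 10.9959] gap 0.3 q [-0.4   0.39 -0.33  0.85 -0.    0.66]
world goal [ 0.5284 -0.137   0.057 ] tool d mm [ 0.9998 -0.6231  0.0814] units [ 0.0012 -0.0008  0.0001]
clock: 15.15
tcp_pos: [0.5294, -0.1376, 0.0569]
orientation: [0.001, 0.504, 0.863, 0.0]
wrist_force: [-2.6, -2.2, 15.5]
finger_gap: 0.0002
t 15.15 tcp trench mm [-51.9804  62.6555  56.9388] yawY 29.41 tilt 0.13 F(trench) [ 0.6555 -3.3948 15.4678] gap 0.2 q [-0.4   0.39 -0.33  0.85 -0.    0.66]
world goal [ 0.5284 -0.137   0.057 ] tool d mm [ 1.0185 -0.657  -0.064 ] units [ 0.0013 -0.0008 -0.0001]
```

```bash
python3 -m creep '{"hand":[0,0,0,0,0],"delta_pos":[[0,0,-0.01],[0,0,-0.03],[0,0,-0.04],[0,0,-0.04],[0,0,-0.04]],"turn":[0,0,0,0,0]}'
python3 -m creep '{"hand":[0,0,0,0,0],"delta_pos":[[0,0,-0.026],[0,0,0],[0,0,0],[0,0,0],[0,0,0]],"turn":[-1,-1,-1,-1,-1]}'
python3 -m creep '{"hand":[0,0,0,40,40],"delta_pos":[[0,0,0],[0,0,0],[0,0,0],[0,0,0],[0,0,0]],"turn":[-1,-1,-1,-1,-1]}'
python3 -m creep '{"hand":[40,40,40,40,40],"delta_pos":[[0,0,0],[0,0,0],[0,0,0],[0,0,0],[0,0,0]],"turn":[-1,-1,-1,-1,-1]}'
python3 -m creep '{"hand":[40,40,40,40,40],"delta_pos":[[0,0,0],[0,0,0],[0,0,0],[0,0,0],[0,0,0]],"turn":[-1,-1,-1,0,0]}'
python3 w.py 150 -150 202; python3 w.py 57.5 0 202
```

```text
clock: 15.57
tcp_pos: [0.5269, -0.1357, 0.183]
orientation: [-0.003, 0.504, 0.864, 0.0]
wrist_force: [1.1, 0.1, 0.1]
finger_gap: 0.0
clock: 15.98
tcp_pos: [0.5274, -0.1359, 0.2029]
orientation: [-0.002, 0.303, 0.953, 0.001]
wrist_force: [0.6, 0.0, 0.6]
finger_gap: -0.0001
clock: 16.4
tcp_pos: [0.5273, -0.1359, 0.2025]
orientation: [-0.002, 0.09, 0.996, 0.001]
wrist_force: [-0.5, 0.3, 1.3]
finger_gap: 0.0235
clock: 16.82
tcp_pos: [0.5273, -0.1359, 0.2025]
orientation: [-0.002, -0.128, 0.992, 0.002]
wrist_force: [-0.7, 0.6, -0.4]
finger_gap: 0.0399
clock: 17.23
tcp_pos: [0.5278, -0.1363, 0.2029]
orientation: [-0.001, -0.253, 0.968, 0.001]
wrist_force: [-0.1, -0.5, -0.3]
finger_gap: 0.0402
t 17.23 tcp trench mm [-53.9186  61.822  202.8904] yawY 119.29 tilt 0.19 F(trench) [ 0.3733 -0.2947 -0.295 ] gap 40.2 q [-0.4   0.27 -0.11  1.19  0.   -0.91]
world goal [ 0.4438 -0.4181  0.202 ] tool d mm [ 211.0855 -204.6822    0.5274] units [ 0.2639 -0.2559  0.0007]
t 17.23 tcp trench mm [-53.9186  61.822  202.8904] yawY 119.29 tilt 0.19 F(trench) [ 0.3733 -0.2947 -0.295 ] gap 40.2 q [-0.4   0.27 -0.11  1.19  0.   -0.91]
world goal [ 0.5288 -0.2637  0.202 ] tool d mm [  61.4195 -111.6428    0.6274] units [ 0.0768 -0.1396  0.0008]
```

```bash
python3 -m creep '{"hand":[40,40,40,40,40],"delta_pos":[[0.015,-0.015,0],[0.03,-0.03,0],[0.033,-0.033,0],[0.033,-0.033,0],[0.033,-0.033,0]],"turn":[0,0,0,0,0]}'
python3 -m creep '{"hand":[40,40,40,40,40],"delta_pos":[[0.033,-0.033,0],[0.033,-0.033,0],[0.03,-0.03,0],[0.024,-0.016,0],[0,0,0]],"turn":[0,0,0,0,0]}'
python3 w.py 57.5 0 202; python3 - <<'E'
from w import *
for n,z in [('top',.05),('scene',.05)]:
    c=shot(n); cv2.imwrite(f'pics/{n}_v.png',cv2.resize(c['pixels'][110:260,130:280,::-1],None,fx=4,fy=4,interpolation=cv2.INTER_CUBIC))
    for t,z in [('rocker_edge',.046),('rocker_edge',.05),('cover_grip',.132)]:
        for r in env.pinpoint(n,t)[:2]: print(n,t,r['score'],r['location'],B.T@(atz(c,r['location'],z)-T)*1000)
    P=(cloud(c)-T)@B*1000
    h=(P[...,2]>124)&(P[...,2]<145)&(abs(P[...,1])<60)&(P[...,0]>30)&(P[...,0]<90); print('handle',h.sum(),np.median(P[h],0) if h.any() else '')
    h=(abs(P[...,0]+71)<12)&(abs(P[...,1]-62)<6)
    for x0 in range(-84,-56,4):
        m=h&(abs(P[...,0]-x0)<2); print(x0,m.sum(),np.median(P[m][:,2]) if m.any() else '')
E
```

```text
clock: 17.65
tcp_pos: [0.4841, -0.2947, 0.2035]
orientation: [-0.0, -0.253, 0.967, 0.001]
wrist_force: [1.1, -0.8, -0.0]
finger_gap: 0.0401
clock: 18.07
tcp_pos: [0.4431, -0.4232, 0.2028]
orientation: [-0.001, -0.25, 0.968, 0.0]
wrist_force: [-0.3, 1.2, -0.2]
finger_gap: 0.04
t 18.07 tcp trench mm [ 154.0647 -153.1184  202.798 ] yawY 118.98 tilt 0.06 F(trench) [-1.2427  0.3059 -0.2326] gap 40.0 q [-0.89  0.4   0.07  1.25 -0.   -1.4 ]
world goal [ 0.5288 -0.2637  0.202 ] tool d mm [-152.2364   97.9499    0.7233] units [-0.1903  0.1224  0.0009]
t 18.07 tcp trench mm [ 154.0647 -153.1184  202.798 ] yawY 118.98 tilt 0.06 F(trench) [-1.2427  0.3059 -0.2326] gap 40.0 q [-0.89  0.4   0.07  1.25 -0.   -1.4 ]
top cover_grip 0.98 [166.6, 224.4] [ 58.8109   8.1471 132.    ]
handle 151 [ 57.8504  -1.6015 139.5248]
-84 2 45.06590886091344
-80 4 45.06621561486379
-76 8 47.0167303588348
-72 6 45.92173007132594
-68 7 47.24259637326256
-64 5 46.31278932618055
-60 4 45.45575780719646
scene rocker_edge 0.47 [255.6, 158.8] [-56.2396  60.999   46.    ]
scene rocker_edge 0.47 [255.6, 158.8] [-60.0612  59.6965  50.    ]
scene cover_grip 0.32 [245.3, 186.6] [-111.8026   -9.7322  132.    ]
handle 31 [ 53.4757  42.2354 133.2726]
-84 0 
-80 0 
-76 0 
-72 0 
-68 6 44.383792922560616
-64 8 44.428420205498696
-60 7 44.824676807129535
```

View pics/top_v.png

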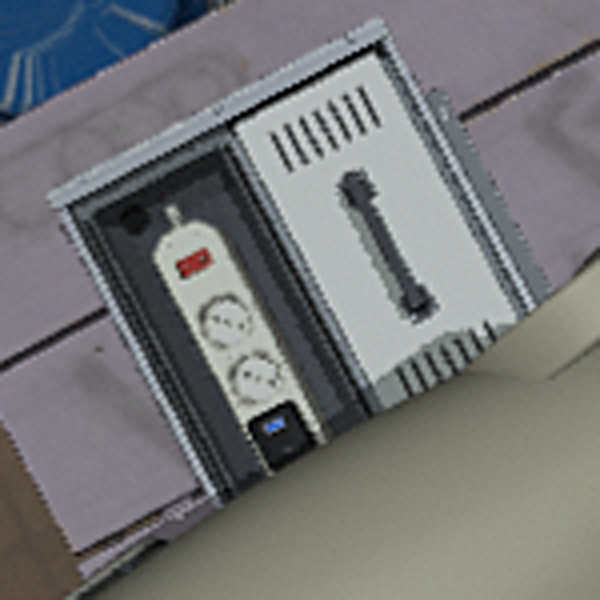

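View pics/scene_v.png

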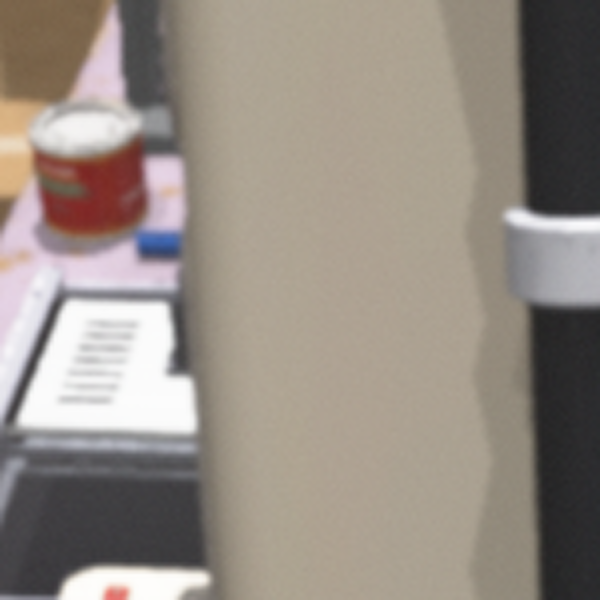

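```bash
python3 - <<'E'
from w import *
Z=[];
for i in range(10):
    c=shot('top'); Z.append(c['depth'])
c['depth']=np.mean(Z,0)
P=(cloud(c)-T)@B*1000
px=c['pixels'].astype(int); red=(px[...,0]>130)&(px[...,1]<90)&(px[...,2]<90)
h=(abs(P[...,0]+70)<25)&(abs(P[...,1]-62)<14)
for r,q in np.argwhere(h&((abs(P[...,0]+70)<16)&(abs(P[...,1]-62)<9))): print(r,q,P[r,q].round(1),px[r,q],red[r,q])
E
```

```text
t 18.47 tcp trench mm [ 151.0583 -148.2112  204.0544] yawY 119.49 tilt 0.01 F(trench) [-0.5933 -1.136  -0.0349] gap 40.0 q [-0.88  0.4   0.07  1.25  0.   -1.4 ]
171 180 [-58.2  70.1  45.5] [178 181 169] False
171 181 [-55.8  68.8  45. ] [173 176 166] False
172 178 [-64.6  70.4  44.5] [172 179 167] False
172 179 [-62.2  69.1  44.3] [166 159 147] False
172 180 [-59.8  67.9  43.7] [150  91  85] False
172 181 [-57.2  66.4  44.7] [139  82  76] True
172 182 [-54.8  65.2  44.2] [178 186 174] False
173 176 [-70.9  70.6  44.5] [178 185 177] False
173 177 [-68.3  69.1  45.3] [168 168 157] False
173 178 [-66.   68.   43.8] [145  93  86] False
173 179 [-63.2  66.2  46.4] [140  36  29] True
173 180 [-60.9  65.2  44.9] [139  52  45] True
173 181 [-58.5  63.9  44.7] [129  49  43] False
173 182 [-56.   62.5  44.9] [152 122 112] False
174 174 [-77.1  70.6  45.1] [177 181 174] False
174 175 [-74.5  69.1  45.8] [171 168 159] False
174 176 [-72.2  68.   44.6] [151 100  94] False
174 178 [-67.   65.   46.4] [142  39  32] True
174 179 [-64.8  64.   44.7] [144  69  65] True
174 180 [-62.   62.3  46.7] [123
[... 1631 characters left out ...]
-63.8  53.9  44.4] [149 163 153] False
178 173 [-84.7  61.8  45.6] [187 198 186] False
178 174 [-82.4  60.7  44.5] [165 175 164] False
178 175 [-80.   59.5  44. ] [61 25 24] False
178 176 [-77.   57.4  47.8] [130  37  32] False
178 177 [-74.7  56.3  46.5] [139  87  79] True
178 178 [-72.5  55.3  44.9] [137 139 130] False
178 179 [-70.   54.   44.7] [141 155 145] False
179 174 [-83.6  58.1  45.1] [167 176 167] False
179 175 [-81.2  56.8  44.9] [85 91 87] False
179 176 [-78.4  55.   47. ] [98 98 92] False
179 177 [-76.3  54.1  44.8] [144 154 146] False
180 174 [-85.1  55.8  44. ] [186 192 185] False
180 175 [-82.6  54.3  44.6] [189 196 188] False
180 176 [-80.1  53.   44.5] [189 198 189] False
```

Averaged depth shows the rocker's -x half raised at about 49 mm and the +x half down at about 45 to 46 mm, so it is on. Now back to the handle.

```bash
python3 -m creep '{"hand":[40,40,40,40,40],"delta_pos":[[-0.02,0.012,0],[-0.035,0.022,0],[-0.035,0.022,0],[-0.035,0.022,0],[-0.03,0.022,0]],"turn":[0,0,0,0,0]}'
python3 -m creep '{"hand":[40,40,40,40,40],"delta_pos":[[-0.02,0.012,0],[-0.01,0.005,0],[0,0,0],[0,0,0],[0,0,0]],"turn":[0,0,0,0,0]}'
python3 w.py 57.5 0 123.5
```

```text
clock: 19.38
tcp_pos: [0.5148, -0.2875, 0.2039]
orientation: [0.0, -0.254, 0.967, 0.0]
wrist_force: [0.0, -0.4, -0.5]
finger_gap: 0.0402
clock: 19.8
tcp_pos: [0.5279, -0.2663, 0.2038]
orientation: [-0.0, -0.253, 0.967, -0.0]
wrist_force: [-0.6, 0.1, -0.7]
finger_gap: 0.0402
t 19.8 tcp trench mm [ 59.2945  -2.0515 203.7859] yawY 119.34 tilt 0.02 F(trench) [-0.3403 -0.4907 -0.7459] gap 40.2 q [-0.6   0.36  0.01  1.23 -0.   -1.11]
world goal [ 0.5288 -0.2637  0.1235] tool d mm [-2.0684  1.8192 80.285 ] units [-0.0026  0.0023  0.1004]
```

```bash
python3 -m creep '{"hand":[40,40,40,40,40],"delta_pos":[[-0.0018,0.0022,0.01],[0,0,0.025],[0,0,0.025],[0,0,0.02],[0,0,0.01]],"turn":[0,0,0,0,0]}'
python3 -m creep '{"hand":[40,40,40,40,40],"delta_pos":[[0,0,0.01],[0,0,0],[0,0,0],[0,0,0],[0,0,0]],"turn":[0,0,0,0,0]}'
python3 w.py 57.5 0 123.5
```

```text
clock: 20.22
tcp_pos: [0.5268, -0.2631, 0.1289]
orientation: [-0.001, -0.253, 0.967, 0.001]
wrist_force: [-0.7, 0.8, -0.4]
finger_gap: 0.0402
clock: 20.63
tcp_pos: [0.5293, -0.2634, 0.125]
orientation: [0.001, -0.254, 0.967, -0.001]
wrist_force: [0.1, 0.5, 0.1]
finger_gap: 0.0401
t 20.63 tcp trench mm [ 57.4653   0.5516 124.9753] yawY 119.4 tilt 0.11 F(trench) [-0.3627  0.299   0.1281] gap 40.1 q [-0.6   0.4  -0.12  1.05  0.   -1.11]
world goal [ 0.5288 -0.2637  0.1235] tool d mm [ 0.5529 -0.0331  1.4748] units [ 0.0007 -0.      0.0018]
```

Close and lift about 4 mm.

```bash
python3 -m creep '{"hand":[40,0,0,0,0],"delta_pos":[[0,0,0.0015],[0,0,0],[0,0,0],[0,0,0],[0,0,0]],"turn":[0,0,0,0,0]}' 60
python3 -m creep '{"hand":[0,0,0,0,0],"delta_pos":[[0,0,0],[0,0,0],[0,0,-0.0025],[0,0,-0.0025],[0,0,0]],"turn":[0,0,0,0,0]}'
python3 w.py -63 0 128
```

```text
clock: 21.05
tcp_pos: [0.5289, -0.263, 0.1231]
orientation: [0.0, -0.254, 0.967, -0.0]
wrist_force: [0.5, 0.4, 2.3]
finger_gap: 0.0091
clock: 21.47
tcp_pos: [0.528, -0.2625, 0.1259]
orientation: [-0.001, -0.254, 0.967, 0.001]
wrist_force: [0.4, 0.2, -5.7]
finger_gap: 0.009
t 21.47 tcp trench mm [ 55.9932  -0.069  125.919 ] yawY 119.4 tilt 0.12 F(trench) [ 0.0235  0.5034 -5.6836] gap 9.0 q [-0.6   0.4  -0.12  1.05  0.   -1.11]
world goal [ 0.4695 -0.1589  0.128 ] tool d mm [  0.1304 118.9969  -1.8539] units [ 0.0002  0.1487 -0.0023]
```

```bash
python3 -m creep '{"hand":[0,0,0,0,0],"delta_pos":[[0,0.006,-0.001],[0,0.014,0],[0,0.02,0],[0,0.02,0],[0,0.02,0]],"turn":[0,0,0,0,0]}'
python3 -m creep '{"hand":[0,0,0,0,0],"delta_pos":[[0,0.02,0],[0,0.02,0],[0,0.016,0],[0,0.008,0],[0,0.004,0]],"turn":[0,0,0,0,0]}'
python3 -m creep '{"hand":[0,0,0,0,0],"delta_pos":[[0,0,0],[0,0,0],[0,0,0],[0,0,0],[0,0,0]],"turn":[0,0,0,0,0]}'
python3 w.py -63 0 128
```

```text
clock: 21.88
tcp_pos: [0.4958, -0.2055, 0.1269]
orientation: [-0.0, -0.254, 0.967, 0.001]
wrist_force: [0.9, 0.3, -5.8]
finger_gap: 0.0092
clock: 22.3
tcp_pos: [0.4696, -0.1584, 0.1275]
orientation: [-0.0, -0.254, 0.967, 0.0]
wrist_force: [-0.2, 0.1, -5.2]
finger_gap: 0.0089
clock: 22.72
tcp_pos: [0.4708, -0.1603, 0.1274]
orientation: [0.0, -0.254, 0.967, -0.0]
wrist_force: [-0.4, 0.3, -5.0]
finger_gap: 0.0087
t 22.72 tcp trench mm [-61.0543   0.4644 127.4057] yawY 119.37 tilt 0.01 F(trench) [-0.4794 -0.2053 -4.9937] gap 8.7 q [-0.49  0.23 -0.36  0.98  0.   -1.  ]
world goal [ 0.4695 -0.1589  0.128 ] tool d mm [ 0.4687  1.9445 -0.5946] units [ 0.0006  0.0024 -0.0007]
```

```bash
python3 -m creep '{"hand":[0,0,0,0,0],"delta_pos":[[0,0.0018,0],[0,0,0.004],[0,0,0.004],[0,0,0],[0,0,0]],"turn":[0,0,0,0,0]}'
python3 w.py -63 0 115.3
python3 -m creep '{"hand":[0,0,0,0,0],"delta_pos":[[0,0,0.003],[0,0,0.002],[0,0,0.001],[0,0,0],[0,0,0]],"turn":[0,0,0,0,0]}'
python3 w.py -63 0 115.3
```

```text
clock: 23.13
tcp_pos: [0.4695, -0.1584, 0.1206]
orientation: [-0.0, -0.254, 0.967, 0.0]
wrist_force: [0.3, -0.2, -5.8]
finger_gap: 0.0088
t 23.13 tcp trench mm [-63.4309   0.2566 120.6132] yawY 119.4 tilt 0.06 F(trench) [ 0.3295  0.116  -5.7906] gap 8.8 q [-0.49  0.24 -0.37  0.97  0.   -1.  ]
world goal [ 0.4695 -0.1589  0.1153] tool d mm [ 0.2537 -0.436   5.3129] units [ 0.0003 -0.0005  0.0066]
clock: 23.55
tcp_pos: [0.4698, -0.1585, 0.1162]
orientation: [0.0, -0.254, 0.967, 0.0]
wrist_force: [0.2, -0.1, -5.1]
finger_gap: 0.009
t 23.55 tcp trench mm [-63.1663   0.459  116.2409] yawY 119.4 tilt 0.01 F(trench) [ 0.2036  0.1469 -5.1278] gap 9.0 q [-0.49  0.24 -0.38  0.96  0.   -1.  ]
world goal [ 0.4695 -0.1589  0.1153] tool d mm [ 0.4587 -0.1672  0.9408] units [ 0.0006 -0.0002  0.0012]
```

```bash
python3 -m creep '{"hand":[0,0,0,0,0],"delta_pos":[[0,0,0.001],[0,0,0.0005],[0,0,0],[0,0,0],[0,0,0]],"turn":[0,0,0,0,0]}'
python3 w.py -63 0 115.3
python3 -m creep '{"hand":[40,40,40,40,40],"delta_pos":[[0,0,0],[0,0,0],[0,0,0],[0,0,0],[0,0,0]],"turn":[0,0,0,0,0]}'
python3 w.py -63 0 195
```

```text
clock: 23.97
tcp_pos: [0.4698, -0.1586, 0.1151]
orientation: [0.0, -0.254, 0.967, 0.0]
wrist_force: [-0.5, -0.9, -5.1]
finger_gap: 0.0087
t 23.97 tcp trench mm [-63.0961   0.4656 115.1066] yawY 119.4 tilt 0.01 F(trench) [ 0.5457 -0.9114 -5.12  ] gap 8.7 q [-0.49  0.24 -0.38  0.95  0.   -1.  ]
world goal [ 0.4695 -0.1589  0.1153] tool d mm [ 0.4654 -0.0969 -0.1935] units [ 0.0006 -0.0001 -0.0002]
clock: 24.38
tcp_pos: [0.4701, -0.1587, 0.1155]
orientation: [0.0, -0.254, 0.967, -0.0]
wrist_force: [0.2, -0.2, 0.3]
finger_gap: 0.0401
t 24.38 tcp trench mm [-62.8377   0.6664 115.4524] yawY 119.4 tilt 0.05 F(trench) [0.2528 0.0994 0.2747] gap 40.1 q [-0.49  0.24 -0.38  0.95  0.   -1.  ]
world goal [ 0.4695 -0.1589  0.195 ] tool d mm [  0.6217   0.1064 -79.548 ] units [ 0.0008  0.0001 -0.0994]
```

```bash
python3 -m creep '{"hand":[40,40,40,40,40],"delta_pos":[[0,0,-0.015],[0,0,-0.03],[0,0,-0.035],[0,0,-0.035],[0,0.02,-0.01]],"turn":[0,0,0,0,0]}'
python3 -m creep '{"hand":[40,40,40,40,40],"delta_pos":[[0,0.035,0],[0,0.04,0],[0,0.04,0],[0,0.04,0],[0,0.04,0]],"turn":[0,0,0,0,0]}'
python3 -m creep '{"hand":[40,40,40,40,40],"delta_pos":[[0,0.04,0],[0,0.04,0],[0,0.04,0],[0,0.04,0],[0,0.04,0]],"turn":[0,0,0,0,0]}'
python3 -m creep '{"hand":[40,40,40,40,40],"delta_pos":[[0,0.03,0],[0,0.015,0],[0,0,0],[0,0,0],[0,0,0]],"turn":[0,0,0,0,0]}'
python3 - <<'E'
from w import *
for n in ['top','scene']:
    Z=[]
    for i in range(5): c=shot(n); Z.append(c['depth'])
    c['depth']=np.mean(Z,0)
    cv2.imwrite(f'pics/{n}_e.png',cv2.resize(c['pixels'][:,:,::-1],None,fx=1.5,fy=1.5))
    for t,z in [('cover_grip',.124),('pliers',0),('sanding_block',0)]:
        for r in env.pinpoint(n,t)[:1]: print(n,t,r['score'],atz(c,r['location'],z),B.T@(atz(c,r['location'],z)-T)*1000)
    P=(cloud(c)-T)@B*1000
    h=(P[...,2]>118)&(P[...,2]<145)&(abs(P[...,1])<60)&(P[...,0]>-110)&(P[...,0]<0)
    Q=P[h]; print('handle',h.sum(),np.median(Q,0),cv2.minAreaRect(Q[:,:2].astype(np.float32)))
    m=(P[...,0]>-108)&(P[...,0]<-18)&(abs(P[...,1])<115)&(P[...,2]>75)&(P[...,2]<100)
    A=np.c_[P[m][:,:2],np.ones(m.sum())]; co=np.linalg.lstsq(A,P[m][:,2],rcond=None)[0]
    d=(P[...,0]>10)&(P[...,0]<105)&(abs(P[...,1])<115)&(P[...,2]>75)&(P[...,2]<100)
    print('plate slopes',co,'at centre z',co@[-63,0,1],'deck z',np.median(P[d][:,2]))
E
```

```text
clock: 24.8
tcp_pos: [0.4651, -0.1472, 0.2194]
orientation: [0.003, -0.253, 0.967, -0.003]
wrist_force: [0.9, -0.4, -0.1]
finger_gap: 0.0401
clock: 25.22
tcp_pos: [0.3845, -0.0077, 0.2153]
orientation: [0.0, -0.253, 0.967, -0.0]
wrist_force: [0.5, 0.7, 1.0]
finger_gap: 0.0399
clock: 25.63
tcp_pos: [0.306, 0.1318, 0.2154]
orientation: [0.001, -0.253, 0.967, 0.0]
wrist_force: [0.8, 0.6, 0.4]
finger_gap: 0.0399
clock: 26.05
tcp_pos: [0.2896, 0.1618, 0.2153]
orientation: [0.0, -0.254, 0.967, -0.0]
wrist_force: [0.5, -0.5, -0.8]
finger_gap: 0.0399
t 26.05 tcp trench mm [-430.6365    1.3155  215.2505] yawY 119.4 tilt 0.04 F(trench) [ 0.7016  0.1464 -0.7732] gap 39.9 q [ 0.27 -0.15 -0.53  1.19 -0.   -0.25]
top cover_grip 0.85 [ 0.4763 -0.1535  0.124 ] [-64.3325   8.6204 124.    ]
top pliers 0.75 [ 0.3113 -0.2787  0.    ] [ -36.6238 -196.6738    0.    ]
top sanding_block 0.96 [ 0.4064 -0.5735  0.    ] [ 266.8473 -259.1049    0.    ]
handle 170 [-61.4814  -2.5247 131.4039] ((-62.54601287841797, -0.7434043884277344), (97.321533203125, 10.117948532104492), 89.86772918701172)
plate slopes [ 0.0008 -0.0007 88.0056] at centre z 87.95803052998068 deck z 87.82958694007847
scene cover_grip 0.56 [ 0.4692 -0.1617  0.124 ] [-60.7187  -1.6573 124.    ]
scene sanding_block 0.76 [ 0.4145 -0.5873  0.    ] [ 282.7613 -258.8312    0.    ]
handle 455 [-67.2105  -2.4839 128.6212] ((-63.097694396972656, -1.6112098693847656), (96.26477813720703, 10.902263641357422), 89.93125915527344)
plate slopes [ 0.0021 -0.0015 88.0707] at centre z 87.9391811514686 deck z 88.0260937127585
```

View pics/top_e.png

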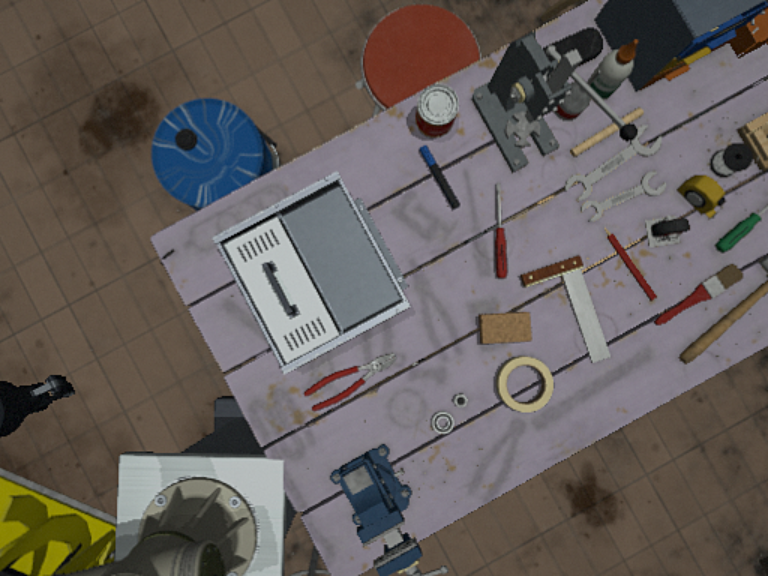

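View pics/scene_e.png

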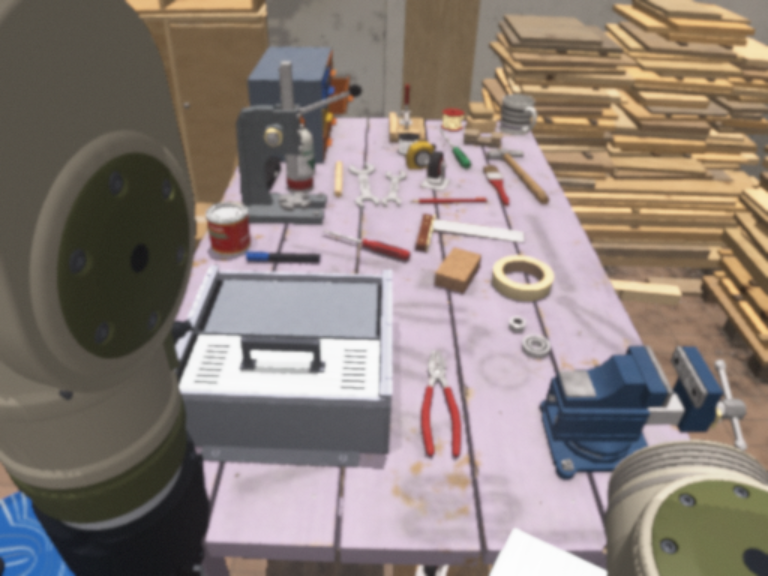

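The pictures show the cover shut in its recess, with its handle at about (280,290) in the top view, and the pliers and sanding block where they were. Depth puts the plate flush (88.0 mm), level (slopes of 0.002 rad or less) and at x about -63, y about -1. The arm is clear, so I'm handing in.

```bash
python3 -c "
from workcell import env
print(env.hand_in()); print(env.get_state()['clock'])"
```

```text
the job is handed in; nothing more can be done
None
the job is handed in; nothing more can be done
```

The strip is switched on, the cover is back flush in its recess, and the job was handed in at about 26.5 s. The hand-in reports no verdict.

I lifted the cover by its handle, slid it to about x 57 mm in the trench frame, pressed the raised half of the rocker down, then slid the cover back and let it down.

**Rocker:** Before I shut the cover, averaged depth showed the +x half down at about 45–46 mm and the -x half raised at about 49 mm. The press ended on a hard stop with the fingertips at 46 mm and about 15 N. I could not check it again once the cover was on.

**Cover:** The last depth check put the handle at x about -63 mm and y about -1 mm. The plate top was at 88.0 mm, level with the deck, with a tilt of about 0.002 rad.

**Tools:** The pliers and sanding block look unmoved. The networks' readings for them before and after differ by no more than about 8 mm, which is about their usual scatter. The arm is clear of everything.

**Disagreements:** The network's handle point in the top view read y +8.6 mm. Depth in both views and the gripper both put it within about 2 mm of centre, so I took the network reading as the error. The scene camera did not report the pliers in the last check, though they show plainly in its picture.

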